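# Stamp the last gift box and hold the stamp down

## Robot

A 6-joint arm with a two-finger parallel gripper is mounted at the origin on the work surface. World frame = base frame: x ahead of the robot, y to its left, z up, the work surface at z = 0. Lengths are in mm, angles in rad, forces in N, time in s.
With the tool pointing down it reaches from about 350 to 775 mm from the base axis. Payload 7.3 kg.
Tool frame: the origin (TCP) lies at the centre of the arm's flange, where the gripper is bolted on; the fingertips stand 178 mm ahead of it and the grasp point (between the pads) lies 159 mm ahead of it; z points along the fingers, y is the direction in which the jaws open and shut (so a half turn about z gives the same grasp; the last joint's range is limited). The gripper opens to 92 mm and grips with 3 to 60 N. Pads are 19 mm wide; open, the fingers measure 130 mm over their backs; the gripper's body (75 mm by 190 mm) begins 47 mm behind the grasp point.
Start: joints at [1.134, 0.342, 1.524, -0, 1.275, -0.146], TCP at [150.505, 502.967, 404.741] pointing down, gripper open.
Joint ranges: [-2.53, 2.53], [-0.77, 2.02], [0.04, 2.7], [-1, 4.14], [0.28, 2.66], [-3.11, 3.11]. Speed limits (rad/s): [2.57, 2.57, 3.14, 3.14, 3.14, 3.14].

## Interface

Orientations are given as [roll, pitch, yaw] about the fixed x, y, z axes, in that order (R = Rz(yaw) Ry(pitch) Rx(roll)).
In Python, from plant import get_obs, capture, close_job gives the robot as it stands. The module is installed in compiled form; this text tells all that it offers.
- The arm moves only by the shell command python3 -m pendant 'ROWS'. ROWS is JSON, a list of rows, each a list of 3 entries, a list of its own where there are three numbers: the shift along the tool's x, y, z in m, then the turn, a rotation vector about the tool's x, y, z in rad, then the finger opening in m, from 0 to 0.0918. In form: [[[tx, ty, tz], [wx, wy, wz], fingers], ...]. A call has 1 to 10 rows; each row is the pose to reach, as a shift and turn from the pose commanded when the call began, along the tool's axes at that moment; what a row does not reach only later rows make up. A row lasts 1/12 s, in which the tool goes at most 41.7 mm and 7.16 degrees, less where a joint would pass 70% of its speed; a pose out of reach is approached as far as the arm can. A call with a gripper value outside its range is refused whole. The fingers move at their own pace and stop on an object; the grip force is fixed at half the most. Time passes only in rows, so rows that repeat a pose let the fingers close. It gives the time, the measured TCP pose, the force and the opening at its end, in the units of the state.
- get_obs(): the state, without advancing time (a new reading comes with each control period).
- capture(name): name is "side" or "top" or "wrist"; returns a dict with "color" (420x560x3 uint8, red, green, blue), "mtx" (3x3 intrinsics, pixels), "dist" ([k1, k2, p1, p2, k3] as OpenCV has them; the pictures are not rectified), "rvec" (rotation vector, rad) and "tvec" (3), from world to camera coordinates, as OpenCV has them. Camera axes: x right, y down, z forward; pixel columns grow to the right and rows downward; lengths in mm; the calibration is good to about 2 mm. A picture is of the moment at which its call begins. There is no depth.
- close_job(): hands the job in, once; it reports no verdict.
The state is a dict: "time": time; "joint_positions": joint angles; "dq": joint speeds; "tau": joint torques, N m; "tool_pos": TCP position; "tcp_rot": TCP orientation; "contact_force": force on the tool from outside, world axes, zero at the start; "moment": the same for the moment, N m; "grip_width": finger opening in mm.
Only numpy, scipy, OpenCV 4.12 (cv2) and the standard library are available. Lean on these libraries where they do the work, as an engineer would, in place of code of your own. Each camera call takes 0.05 s, during which the arm holds its last target. There are 200 camera calls.

## Task

The label on one kraft gift box is still blank: pull open the drawer of the white-fronted drawer unit, take out the red self-inking stamp and set it foot down, squarely inside the outline printed on that label, without stamping anywhere else. Press its red cap all the way down and bear firmly on its stop, a little harder than its spring alone needs but without crushing the box, and finish while still holding it down like that; leave the two finished boxes and the other things on the table where they are.

Things in the scene. Friction and masses are not known exactly. Their poses are not given: they have to be found in the camera images.
- drawer_unit_drawer0 (a joint): how far the drawer is pulled out (m): 0 shut, 0.166 at most; it slides towards the unit's own -x, with about 1 N of friction, and stays where it is left. It may start up to 12 mm open. A flat blue tin and an old wooden stamp (under 56 mm tall, not needed) lie loose in its rear half and slide along with it.
- drawer_unit: fixed pale wooden unit with one white-fronted drawer, 240 (x) x 240 (y) x 114 (z) mm; origin: centre of its underside; front faces its own -x, roughly to the robot. 13 mm of paper lies on the rear of its top (from 20 mm in front of the origin backwards). The open drawer is 195 (x) x 198 (y) mm inside, walls 6 mm (front 21 mm); its floor 22, its rim 92, its front panel's top 99 mm above the table.
- drawer_unit_drawer0_handle (a point): middle of the grip bar of the drawer's handle: a round steel bar 11 mm thick and 120 mm long along the unit's y, 35 mm in front of the drawer front (about 29 mm free behind the bar) and 38 mm below the unit's top; moves with the drawer. x axis: from the handle into the unit.
- stamp: red-capped self-inking stamp, 68 mm tall, 85 g, upright on the drawer's floor in its front half, sliding along with it. Origin: centre of its foot's underside; z up, y along its long side. Black open foot 34 (x) x 46 (y) x 8 (z) mm, slimmer black body, and over it the red cap to hold it by, 30 (x) x 42 (y) x 42 (z) mm, from 26 to 68 mm above the foot's underside while not pressed.
- stamp_top (a point): centre of the top of the red cap (white panel with three small red blossoms), 68 mm above the foot's underside when not pressed, 50 mm when fully pressed.
- stamp_cap (a joint): how far the red cap is pressed down over the stamp's frame (m): 0 up, 0.018 at the hard stop, where the cap's lower edge sits on the foot. A spring pushes the cap back up: about 5 N at the start of the stroke, 12 N at its end; any harder push goes through the stop and the foot into the box. Cardboard takes some 60 N.
- blank_box: kraft gift box with the blank label, 85 (x) x 100 (y) x 45 (z) mm, about 0.4 kg, loose on the table; origin: centre of its underside, y along its long side. In the middle of its flat lid is a white label 56 x 70 mm with a thin dark outline 42 (x) x 54 (y) mm, empty inside; the stamp may stand in it either way round, long side along long side.
- blank_box_label (a point): centre of the blank label's outline, on the lid's top, 45 mm above the table; axes as those of the box.
- stamped_box_a: finished gift box, the same but with three red blossoms already in the outline; leave alone.
- stamped_box_b: second finished gift box, the same; leave alone.
- foam_block: yellow felting foam block 95 x 130 x 43 mm with a white card and a red felt heart; origin: centre of its underside; leave alone.
- glue_stick: lilac glue stick standing upright, 29 mm thick, 102 mm tall; origin: centre of its underside; leave alone.
- tape_roll: roll of brown tape lying flat, 84 mm across, 24 mm high; leave alone.
- sweet_bowl: clear bowl of wrapped sweets, 120 mm across, about 65 mm high; leave alone.

How it is judged (in metres and radians):
On the way, in this order (a step that is already met when the one before it is completed fails the run):
1. the drawer is pulled open (by 80 mm or more) (value of joint drawer_unit_drawer0 above 0.08 m), for 0.2 s.
2. the stamp is lifted clear of the drawer (its foot 105 mm or more above the table) (height (world z) of stamp above 0.105 m), for 0.2 s.
At the end, for the whole second after the job is handed in: The stamp stands on the blank label, upright and still, within 6 mm of the outline's centre and 9 degrees of its direction; the red cap is held down at its stop (within 1 mm), pressing the box with 13.5 to 60 N; the box stands on the table (horizontal distance between stamp and blank_box_label below 0.006 m and angle between the y axis of stamp and the y axis of blank_box_label, either way round below 0.16 rad and angle between each of stamp, blank_box's own z axis and vertical below 0.06 rad and value of joint stamp_cap above 0.017 m and contact force between stamp and blank_box between 13.5 and 60 N and linear speed of stamp below 0.01 m/s and height (world z) of blank_box below 0.005 m); the arm keeps its last pose, push and grip.
It fails at once if the stamp is pressed on a finished box (contact force between stamp and stamped_box_a above 2 N or contact force between stamp and stamped_box_b above 2 N).
It fails at once if the stamp's cap is pressed more than half down anywhere but in the blank outline (centre more than 9 mm off) (value of joint stamp_cap above 0.01 m and horizontal distance between stamp and blank_box_label above 0.009 m).
It fails at once if the gift box is crushed (more than 80 N) (contact force between stamp and blank_box above 80 N).
It fails at once if a finished box or another thing on the table is shifted by more than 30 mm (distance of any of stamped_box_a, stamped_box_b, foam_block, glue_stick, tape_roll, sweet_bowl from where it was at the start of the episode above 0.03 m).
It also fails if it takes over 58 s, if anything falls off the work surface, if the arm or the gripper's body presses on something with over 40 N, if the wrist force passes 120 N, or if a joint passes its speed limit or range.

## Working session

There is one attempt and no reset: what is moved stays moved. The work goes in short steps, Python scripts to look and compute and a shell command to move; the robot and the scene stay as the last step left them, time stands still between calls to the robot, and variables do not carry over. Pictures are saved under pics/ and viewed, about 8 in all and at most 12, crops included, and the job is handed in when it is done.

```bash
mkdir -p pics; cat > h.py <<'E'
import numpy as np, cv2
from plant import get_obs, capture, close_job
def snap(cam,name):
    c=capture(cam); cv2.imwrite('pics/'+name+'.png',c['color'][:,:,::-1]); np.save('pics/'+name+'.npy',c,allow_pickle=True); return c
def load(name): return np.load('pics/'+name+'.npy',allow_pickle=True).item()
def toworld(c,uv,z):
    uv=np.array(uv,float).reshape(-1,1,2); n=cv2.undistortPoints(uv,np.array(c['mtx']),np.array(c['dist'])).reshape(-1,2)
    R=cv2.Rodrigues(np.array(c['rvec'],float))[0]; t=np.array(c['tvec'],float).ravel(); o=-R.T@t
    d=np.c_[n,np.ones(len(n))]@R; return o+d*((z-o[2])/d[:,2])[:,None]
def proj(c,P): return cv2.projectPoints(np.array(P,float).reshape(-1,1,3),np.array(c['rvec'],float),np.array(c['tvec'],float),np.array(c['mtx']),np.array(c['dist']))[0].reshape(-1,2)
E
python3 - <<'E'
from h import *
a=snap('top','top0'); b=snap('side','side0')
for c in (a,b):
    R=cv2.Rodrigues(np.array(c['rvec'],float))[0]; print(-R.T@np.array(c['tvec']).ravel(), R[2])
o=get_obs(); print(o)
E
```

```text
[ 341.74012332  -20.0057153  1236.90678554] [ 0.17605636 -0.01955016 -0.98418593]
[  39.7266363  -626.06484612  585.22431442] [ 0.54778649  0.64729897 -0.53003207]
{'time': 0.1, 'joint_positions': array([ 1.13400231e+00,  3.42648763e-01,  1.52490694e+00,  7.42768409e-06,
        1.27542132e+00, -1.45962977e-01]), 'dq': array([-4.19011893e-04,  4.46029915e-04, -4.58253768e-03,  8.18732431e-05,
       -2.55125209e-04,  1.41354409e-03]), 'tau': array([ 1.78195431e-03, -4.32006419e+01, -2.44690865e+01,  7.19262566e-02,
        5.25972841e-02, -1.07804146e-05]), 'tool_pos': array([150.45097665, 502.85597571, 404.12160147]), 'tcp_rot': array([-3.14022404e+00, -2.08376882e-04,  2.85075930e+00]), 'contact_force': array([ 0.05982711,  0.87269368, -0.87958473]), 'moment': array([0.01498326, 0.00313868, 0.01494118]), 'grip_width': 91.76445123113689}
```

View pics/top0.png

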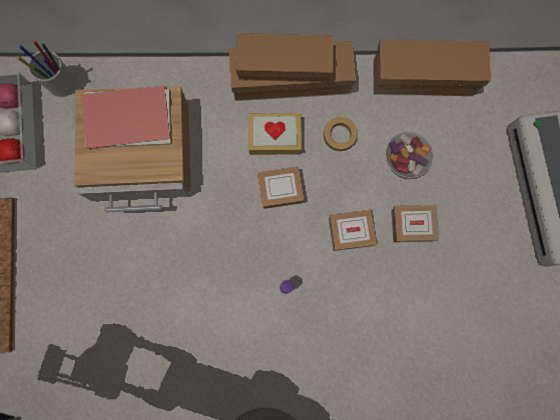

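View pics/side0.png

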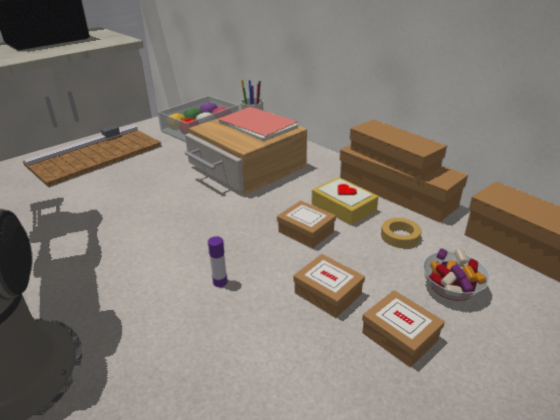

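The top view shows the drawer unit with its top corners at about (75,91), (182,87), (184,184), (76,186) and the handle bar at about (106..158, 208). The blank label is at (281,187), the finished boxes at (353,230) and (416,223), and the glue stick at (288,286). The side view agrees.

```bash
python3 - <<'E'
from h import *
c=load('top0')
print('unit',toworld(c,[(75,91),(182,87),(184,184),(76,186)],114).round(1).tolist())
print('handle',toworld(c,[(106,209),(158,208),(132,208)],76).round(1).tolist())
print('label',toworld(c,[(281,187)],45).round(1).tolist())
print('others',toworld(c,[(353,230),(416,223),(275,132)],45).round(1).tolist(),toworld(c,[(287,287)],102).round(1).tolist())
im=c['color'][:,:,::-1]
A=cv2.resize(im[80:220,65:195],None,fx=4,fy=4,interpolation=cv2.INTER_CUBIC)
B=cv2.resize(im[160:215,252:312],None,fx=5,fy=5,interpolation=cv2.INTER_CUBIC)
out=np.zeros((560,820,3),np.uint8); out[:560,:520]=A; out[:275,520:820]=B
cv2.imwrite('pics/crop0.png',out[:, :800])
# label white blob
g=c['color'][160:215,252:312].astype(int); m=((g.min(2)>150)&(g.max(2)-g.min(2)<30)).astype(np.uint8)
m=cv2.morphologyEx(m,cv2.MORPH_CLOSE,np.ones((5,5)))
n,l,s,ce=cv2.connectedComponentsWithStats(m); print(s,ce+[252,160])
i=1+s[1:,4].argmax(); p=np.argwhere(l==i)[:,::-1]+[252,160]
r=cv2.minAreaRect(toworld(c,p,45)[:,:2].astype(np.float32)); print(r)
E
```

```text
unit [[829.7, 420.4, 114.0], [838.1, 177.1, 114.0], [607.2, 170.3, 114.0], [606.2, 408.5, 114.0]]
handle [[560.1, 353.2, 76.0], [560.4, 235.4, 76.0], [561.4, 294.5, 76.0]]
label [[612.4, -49.5, 45.0]]
others [[505.3, -217.5, 45.0], [519.5, -367.4, 45.0], [750.1, -37.8, 45.0]] [[373.6, -56.6, 102.0]]
[[   0    0   60   55 2684]
 [  13   13   31   26  616]] [[281.79098361 187.2704918 ]
 [280.23214286 185.82142857]]
((615.4036254882812, -47.76997756958008), (54.11677551269531, 66.6512451171875), 7.791431903839111)
```

View pics/crop0.png

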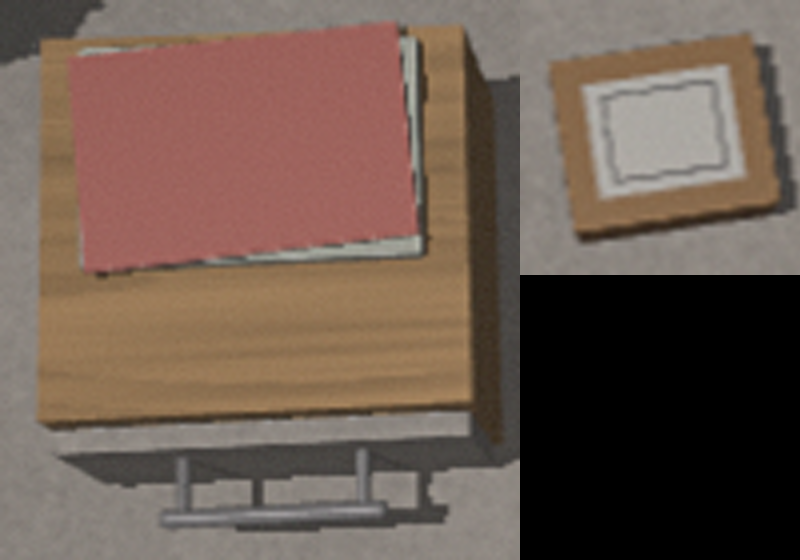

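```bash
cat >> h.py <<'E'
from scipy.spatial.transform import Rotation as Ro
def delta(pos,yaw,rot=None):
    o=get_obs(); R=Ro.from_euler('xyz',o['tcp_rot']); T=Ro.from_euler('xyz',[np.pi,0,yaw])
    d=R.inv().apply(np.array(pos)-o['tool_pos'])/1000; w=(R.inv()*T).as_rotvec(); return d.round(4).tolist(), w.round(4).tolist()
E
python3 - <<'E'
from h import *
c=load('top0')
U=toworld(c,[(75,90),(180.75,87),(183,181),(74.5,185)],114)[:,:2]
print(U.round(1).tolist(), 'centre',U.mean(0), np.linalg.norm(U-np.roll(U,1,0),axis=1))
print('yaw', [np.degrees(np.arctan2(*v)) for v in [(-(U[0]-U[1])[0],(U[0]-U[1])[1]),(-(U[3]-U[2])[0],(U[3]-U[2])[1]),((U[0]-U[3])[1],(U[0]-U[3])[0]),((U[1]-U[2])[1],(U[1]-U[2])[0])]])
H=toworld(c,[(105,209.75),(161.25,207.5)],76)[:,:2]
print(H,H.mean(0),np.degrees(np.arctan2(H[1,0]-H[0,0],H[0,1]-H[1,1])))
# side cam check: bar ends
s=load('side0'); im=s['color'].copy()
for P in list(H): print(proj(s,[P[0],P[1],76]))
print(proj(s,[615.4,-47.8,45]), proj(s,np.c_[U,[114]*4]).round(1).tolist())
E
```

```text
[[832.1, 420.5], [838.1, 180.0], [614.1, 172.6], [608.5, 411.9]] centre [723.21136942 296.2274642 ] [223.80790377 240.62797287 224.10553534 239.35346074]
yaw [np.float64(1.4204071237544), np.float64(1.3457958454477799), np.float64(2.214962488869351), np.float64(1.8879879003165059)]
[[558.38746892 355.3634101 ]
 [561.43366185 228.05983211]] [559.91056538 291.71162111] 1.3707446499600715
[[184.46211154 151.74371776]]
[[212.26206554 167.40837592]]
[[305.21692167 214.63354375]] [[249.2, 107.1], [305.7, 128.6], [241.7, 154.3], [187.7, 127.5]]
```

```bash
python3 -c "
from h import *
print(delta([560,291,310],1.596))"
```

```text
([-0.4531, -0.0854, 0.0941], [-0.0013, 0.0007, 1.2548])
```

```bash
python3 -m pendant '[[[-0.453,-0.085,0.094],[0,0,1.255],0.022],[[-0.453,-0.085,0.094],[0,0,1.255],0.022],[[-0.453,-0.085,0.094],[0,0,1.255],0.022],[[-0.453,-0.085,0.094],[0,0,1.255],0.022],[[-0.453,-0.085,0.094],[0,0,1.255],0.022],[[-0.453,-0.085,0.094],[0,0,1.255],0.022],[[-0.453,-0.085,0.094],[0,0,1.255],0.022],[[-0.453,-0.085,0.094],[0,0,1.255],0.022],[[-0.453,-0.085,0.094],[0,0,1.255],0.022],[[-0.453,-0.085,0.094],[0,0,1.255],0.022]]'; python3 -c "
from h import *
print(delta([560,291,310],1.596))"
```

```text
time: 0.93
tool_pos: [514.9, 314.4, 320.7]
tcp_rot: [-3.141, 0.0, 1.594]
contact_force: [0.6, -0.1, -0.0]
grip_width: 29.7
([-0.0245, 0.0445, 0.0106], [-0.0008, 0.0002, -0.0016])
```

```bash
python3 -m pendant '[[[-0.024,0.044,0.01],[0,0,0],0.022],[[-0.024,0.044,0.01],[0,0,0],0.022],[[-0.024,0.044,0.01],[0,0,0],0.022],[[-0.024,0.044,0.01],[0,0,0],0.022]]'; python3 - <<'E'
from h import *
c=snap('wrist','w1'); o=get_obs(); print(o['tool_pos'],o['grip_width'])
print(proj(c,[[560,291,76],[559,351,76],[561,231,76],[595,291,114]]))
R=cv2.Rodrigues(np.array(c['rvec'],float))[0]; print(-R.T@np.array(c['tvec']).ravel(), R[2])
E
```

```text
time: 1.27
tool_pos: [557.9, 292.9, 310.7]
tcp_rot: [-3.14, 0.0, 1.6]
contact_force: [-0.6, 0.3, 0.3]
grip_width: 22.2
[557.20862711 293.57638899 311.18583762] 21.95924248443595
[[282.51275207 232.33686605]
 [283.94989855 144.65969214]
 [281.24589922 307.42121599]
 [342.73532466 256.31401523]]
[555.54685943 369.90272396 290.97539521] [ 0.00685412 -0.28221954 -0.95932536]
```

View pics/w1.png

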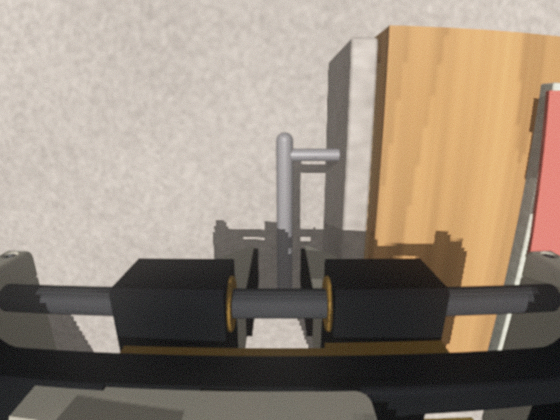

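The bar runs from (285,138) to (285,270), about 1 mm from the predicted position, and the finger gap is centred at about x=280. I'll shift 4 mm towards the unit, then lower the fingers over the bar and close.

```bash
python3 -m pendant '[[[0,0.004,0.02],[0,0,0],0.022],[[0,0.004,0.04],[0,0,0],0.022],[[0,0.004,0.06],[0,0,0],0.022],[[0,0.004,0.067],[0,0,0],0.022],[[0,0.004,0.067],[0,0,0],0.022],[[0,0.004,0.067],[0,0,0],0.005],[[0,0.004,0.067],[0,0,0],0.005],[[0,0.004,0.067],[0,0,0],0.005],[[0,0.004,0.067],[0,0,0],0.005]]'
```

```text
time: 2.07
tool_pos: [562.2, 293.8, 246.1]
tcp_rot: [3.139, -0.002, 1.601]
contact_force: [-1.4, 1.2, 3.5]
grip_width: 10.1
```

```bash
python3 -m pendant '[[[0,-0.008,0],[0,0,0],0.005],[[0,-0.025,0],[0,0,0],0.005],[[0,-0.045,0],[0,0,0],0.005],[[0,-0.065,0],[0,0,0],0.005],[[0,-0.085,0],[0,0,0],0.005],[[0,-0.105,0],[0,0,0],0.005],[[0,-0.125,0],[0,0,0],0.005],[[0,-0.14,0],[0,0,0],0.005],[[0,-0.15,0],[0,0,0],0.005],[[0,-0.15,0],[0,0,0],0.005]]'
```

```text
time: 2.9
tool_pos: [410.2, 288.8, 246.0]
tcp_rot: [3.14, -0.001, 1.602]
contact_force: [-1.1, -0.4, 6.6]
grip_width: 9.8
```

```bash
python3 -m pendant '[[[0,0,0],[0,0,0],0.024],[[0,0,0],[0,0,0],0.024],[[0,0,0],[0,0,0],0.024],[[0,0,-0.04],[0,0,0],0.024],[[0,0,-0.08],[0,0,0],0.03],[[0,0.01,-0.12],[0,0,0],0.08],[[0,0.01,-0.14],[0,0,0],0.08],[[0,0.01,-0.14],[0,0,0],0.08],[[0,0.01,-0.14],[0,0,0],0.08]]'; python3 - <<'E'
from h import *
c=snap('wrist','w2'); t=snap('top','top2'); o=get_obs(); print(o['tool_pos'],o['grip_width'])
im=t['color'][80:290,60:220]; A=cv2.resize(im,(400,525),interpolation=cv2.INTER_CUBIC)
B=cv2.resize(c['color'],(400,300)); out=np.zeros((525,800,3),np.uint8); out[:,:400]=A; out[:300,400:]=B; cv2.imwrite('pics/v2.png',out[:,:,::-1])
E
```

```text
time: 3.65
tool_pos: [422.1, 288.8, 385.1]
tcp_rot: [3.14, -0.001, 1.6]
contact_force: [-0.9, 0.1, -0.6]
grip_width: 52.0
[421.6955839  288.72575387 382.99962637] 60.10939713194944
```

View pics/v2.png

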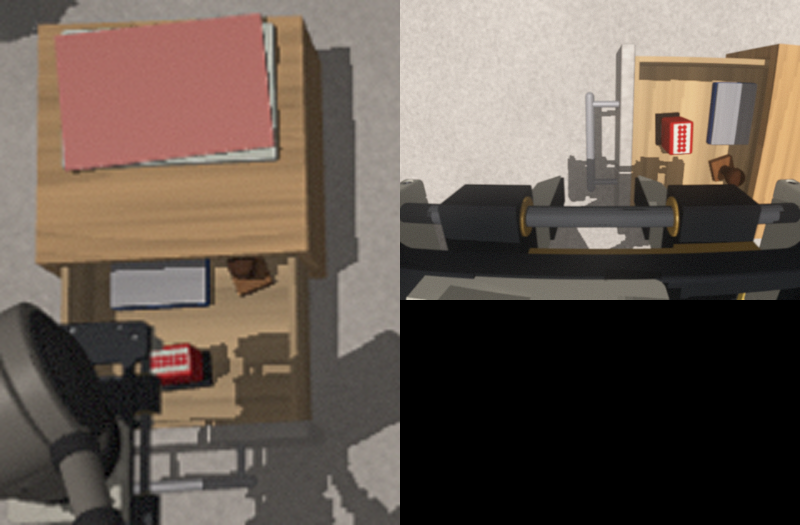

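The wrist view shows the stamp's cap in the front half of the drawer, at about wrist pixel (395,190). The tin and the old stamp are behind it. I'll fit its pose by silhouette.

```bash
cat >> h.py <<'E'
from scipy.optimize import minimize
def redmask(c,box=None):
    g=c['color'].astype(int); r,gg,b=g[...,0],g[...,1],g[...,2]
    m=((r>90)&(r>1.9*gg)&(r>1.9*b)&(abs(gg-b)<35)).astype(np.uint8)
    if box: 
        k=np.zeros_like(m); k[box[1]:box[3],box[0]:box[2]]=1; m*=k
    n,l,s,_=cv2.connectedComponentsWithStats(m); i=1+s[1:,4].argmax()
    cn,_=cv2.findContours((l==i).astype(np.uint8),cv2.RETR_EXTERNAL,cv2.CHAIN_APPROX_NONE)
    h=cv2.convexHull(np.vstack(cn)); k=np.zeros_like(m); cv2.fillConvexPoly(k,h,1); return k,s[i]
def fitcap(c,p0,z0=48,z1=90,box=None):
    k,s=redmask(c,box); S=4
    x,y,w,h=s[:4]; x0,y0=x-15,y-15; K=cv2.resize(k[y0:y+h+15,x0:x+w+15],None,fx=S,fy=S,interpolation=cv2.INTER_NEAREST)
    def hull(p):
        q=np.array([[a*15,b*21] for a in(-1,1) for b in(-1,1)])@np.array([[np.cos(p[2]),np.sin(p[2])],[-np.sin(p[2]),np.cos(p[2])]])+p[:2]
        P=np.vstack([np.c_[q,[z]*4] for z in(z0,z1)]); return cv2.convexHull(proj(c,P).astype(np.float32))
    def cost(p):
        m=np.zeros_like(K); u=((hull(p)-[x0-.5,y0-.5])*S*16).astype(np.int32).round(); cv2.fillConvexPoly(m,u,1,shift=4)
        return (m!=K).sum()/K.sum()
    best=min((minimize(cost,[*p0,a],method='Nelder-Mead',options=dict(initial_simplex=[[*p0,a],[p0[0]+8,p0[1],a],[p0[0],p0[1]+8,a],[*p0,a+.3]])) for a in(-.6,-.2,.2,.6,1.0,1.5)),key=lambda r:r.fun)
    return best.x,best.fun,s
E
python3 - <<'E'
from h import *
c=load('w2'); p=toworld(c,[(395,190)],90)[0]; print(p)
print(fitcap(c,p[:2],box=(330,120,450,240)))
p1=fitcap(c,p[:2],box=(330,120,450,240))[0]
cv2.imwrite('pics/w2c.png',cv2.resize(c['color'][130:240,330:530,::-1],None,fx=4,fy=4,interpolation=cv2.INTER_CUBIC))
E
```

```text
[522.688919   306.59274828  90.        ]
(array([5.20831423e+02, 3.03470307e+02, 1.38523887e-01]), np.float64(0.11356530801296896), array([ 366,  163,   44,   54, 1042], dtype=int32))
```

View pics/w2c.png

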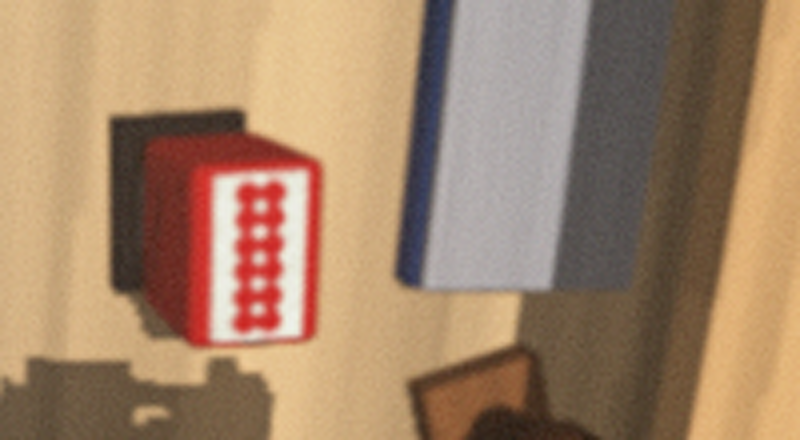

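```bash
python3 - <<'E'
from h import *
c=load('w2'); 
q=np.array([(193,167),(322,161),(314,341),(192,347)])/4+[330,130]-0.4
W=toworld(c,q,90)[:,:2]; print(W.round(1).tolist(),W.mean(0),np.linalg.norm(W-np.roll(W,1,0),axis=1))
d=W[0]-W[3];e=W[1]-W[2]; print([np.degrees(np.arctan2(-v[0],v[1])) for v in(d,e)], [np.degrees(np.arctan2(v[1],v[0])) for v in(W[1]-W[0],W[2]-W[3])])
f=np.array([(110,118),(243,110),(112,290)])/4+[330,130]; F=toworld(c,f,30)[:,:2];print(F.round(1))
E
```

```text
[[505.8, 322.3], [533.7, 324.6], [537.5, 284.5], [510.1, 282.4]] [521.76078609 303.43206015] [40.15864933 27.95829167 40.257534   27.45872447]
[np.float64(6.108399362501459), np.float64(5.393597951947064)] [np.float64(4.7310914785012885), np.float64(4.506162610027884)]
[[502.1 324.2]
 [536.4 327.6]
 [506.9 278.9]]
```

Cap corners give the stamp centre at (521.7, 303.4) and the foot corners give (521.7, 303.3), with yaw about 5.6°. The sizes are consistent.

```bash
python3 -c "
from h import *
print(delta([521.7,303.3,300],1.669))"
```

```text
([0.0117, 0.1006, 0.0827], [-0.0027, 0.0011, -0.0684])
```

```bash
python3 -m pendant '[[[0.012,0.04,0.02],[-0.002,0,-0.068],0.052],[[0.012,0.08,0.05],[-0.002,0,-0.068],0.052],[[0.012,0.1006,0.0827],[-0.002,0,-0.068],0.052],[[0.012,0.1006,0.0827],[-0.002,0,-0.068],0.052],[[0.012,0.1006,0.0827],[-0.002,0,-0.068],0.052],[[0.012,0.1006,0.0827],[-0.002,0,-0.068],0.052],[[0.012,0.1006,0.0827],[-0.002,0,-0.068],0.052]]'; python3 -c "
from h import *
print(delta([521.7,303.3,235],1.669))
c=snap('wrist','w3')
print(proj(c,[[521.7,303.3,90]]))"
```

```text
time: 4.33
tool_pos: [521.6, 304.3, 302.6]
tcp_rot: [3.139, -0.0, 1.669]
contact_force: [0.4, 1.0, -0.8]
grip_width: 51.9
([-0.001, -0.0001, 0.0676], [0.0022, -0.0002, 0.0002])
[[278.06919214 243.08457158]]
```

View pics/w3.png

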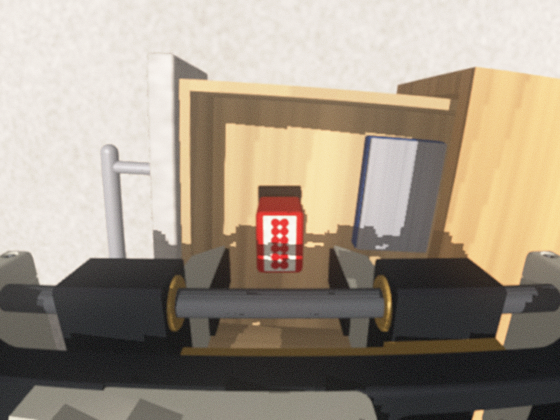

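The cap's top is at (280,242) against a predicted (278,243). It is centred between the fingers and clear of the tin and the front panel, so I'll descend and grip.

```bash
python3 -m pendant '[[[-0.001,0,0.02],[0.002,0,0],0.052],[[-0.001,0,0.04],[0.002,0,0],0.052],[[-0.001,0,0.06],[0.002,0,0],0.052],[[-0.001,0,0.0676],[0.002,0,0],0.052],[[-0.001,0,0.0676],[0.002,0,0],0.052],[[-0.001,0,0.0676],[0.002,0,0],0.02],[[-0.001,0,0.0676],[0.002,0,0],0.02],[[-0.001,0,0.0676],[0.002,0,0],0.02],[[-0.001,0,0.0676],[0.002,0,0],0.02],[[-0.001,0,0.0676],[0.002,0,0],0.02]]'
```

```text
time: 5.22
tool_pos: [522.8, 303.2, 235.4]
tcp_rot: [3.14, -0.001, 1.669]
contact_force: [-0.1, 0.5, 5.4]
grip_width: 29.8
```

```bash
python3 -m pendant '[[[0,0,-0.01],[0,0,0],0.02],[[0,0,-0.03],[0,0,0],0.02],[[0,0,-0.055],[0,0,0],0.02],[[0,0,-0.085],[0,0,0],0.02],[[0,0,-0.11],[0,0,0],0.02],[[0,0,-0.12],[0,0,0],0.02],[[0,0,-0.12],[0,0,0],0.02],[[0,0,-0.12],[0,0,0],0.02],[[0,0,-0.12],[0,0,0],0.02]]'; python3 - <<'E'
from h import *
print(get_obs()['tool_pos'])
c=load('top0'); im=c['color'][:,:,::-1]
# side-view refinement of label
for n in('top0','side0'):
    c=load(n); g=c['color'].astype(int)
    u,v=proj(c,[615,-48,45])[0].astype(int); x0,y0=u-35,v-35
    s=g[y0:y0+70,x0:x0+70]; m=((s.max(2)-s.min(2)<28)&(s.min(2)>145)).astype(np.uint8)
    m=cv2.morphologyEx(m,cv2.MORPH_CLOSE,np.ones((3,3)))
    k,l,st,ce=cv2.connectedComponentsWithStats(m); i=1+st[1:,4].argmax()
    cn,_=cv2.findContours((l==i).astype(np.uint8),cv2.RETR_EXTERNAL,cv2.CHAIN_APPROX_NONE)
    W=toworld(c,np.vstack(cn).reshape(-1,2)+[x0,y0],45)[:,:2].astype(np.float32)
    print(n,st[i],cv2.minAreaRect(W))
    M=cv2.moments(cv2.convexHull(W)); print(M['m10']/M['m00'],M['m01']/M['m00'])
E
```

```text
time: 5.97
tool_pos: [522.1, 302.9, 352.2]
tcp_rot: [-3.138, 0.001, 1.669]
contact_force: [-0.6, -0.0, -1.3]
grip_width: 30.0
[522.10941913 302.87955808 352.24602795]
top0 [ 20  23  32  26 631] ((615.5087280273438, -47.710811614990234), (54.62190246582031, 68.32245635986328), 7.784740447998047)
615.5524975142855 -47.908230645986
side0 [   0    0   61   70 1631] ((611.056884765625, -7.1652679443359375), (302.78656005859375, 131.19125366210938), 34.794517517089844)
622.7531342677057 -13.89387713789702
```

Foot lifted to about 139 mm. Next I'll move past the blank box and check the label with the wrist camera.

```bash
python3 -c "
from h import *
print(delta([615,-125,345],1.707))"
```

```text
([-0.4349, 0.0506, 0.0075], [-0.0033, 0.001, -0.0382])
```

```bash
python3 -m pendant '[[[-0.02,0.002,0],[-0.003,0.001,-0.038],0.02],[[-0.06,0.006,0],[-0.003,0.001,-0.038],0.02],[[-0.1,0.01,0],[-0.003,0.001,-0.038],0.02],[[-0.14,0.015,0],[-0.003,0.001,-0.038],0.02],[[-0.18,0.02,0],[-0.003,0.001,-0.038],0.02],[[-0.22,0.025,0],[-0.003,0.001,-0.038],0.02],[[-0.26,0.03,0],[-0.003,0.001,-0.038],0.02],[[-0.3,0.035,0.003],[-0.003,0.001,-0.038],0.02],[[-0.34,0.04,0.005],[-0.003,0.001,-0.038],0.02],[[-0.38,0.045,0.007],[-0.003,0.001,-0.038],0.02]]'; python3 -m pendant '[[[-0.03,0.004,0],[0,0,0],0.02],[[-0.05,0.0055,0],[0,0,0],0.02],[[-0.055,0.006,0],[0,0,0],0.02],[[-0.055,0.006,0],[0,0,0],0.02],[[-0.055,0.006,0],[0,0,0],0.02]]'; python3 - <<'E'
from h import *
c=snap('wrist','w4'); print(get_obs()['tool_pos'])
u=proj(c,[[615.5,-47.8,45]])[0]; print(u)
g=c['color'].astype(int); m=((g.max(2)-g.min(2)<35)&(g.min(2)>150)).astype(np.uint8)
k,l,st,ce=cv2.connectedComponentsWithStats(m); print(st[st[:,4]>300],ce[st[:,4]>300])
E
```

```text
time: 6.8
tool_pos: [604.3, -72.7, 344.9]
tcp_rot: [-3.141, -0.002, 1.707]
contact_force: [1.6, 0.0, -1.5]
grip_width: 30.0
time: 7.22
tool_pos: [617.6, -123.7, 345.7]
tcp_rot: [3.141, -0.003, 1.707]
contact_force: [0.1, 1.4, -0.7]
grip_width: 29.7
[ 617.63975772 -123.10430712  346.14539758]
[288.39826571 117.30222727]
[[     0      2    560    418 150741]
 [     0      0    560    286  64517]
 [   397     55    111    138   8108]
 [   254     70     71     89   6026]
 [     0    108     25    147   2012]
 [    48    314     58     38   1767]
 [   456    315     48     37   1183]
 [   236    333     42     15    372]] [[265.29632947 261.64220086]
 [300.95388812 102.16059333]
 [448.92760237 122.91637889]
 [288.78393628 113.48025224]
 [  8.53628231 161.53976143]
 [ 76.47594793 332.38313526]
 [477.38546069 336.05832629]
 [252.19892473 342.27150538]]
```

View pics/w4.png

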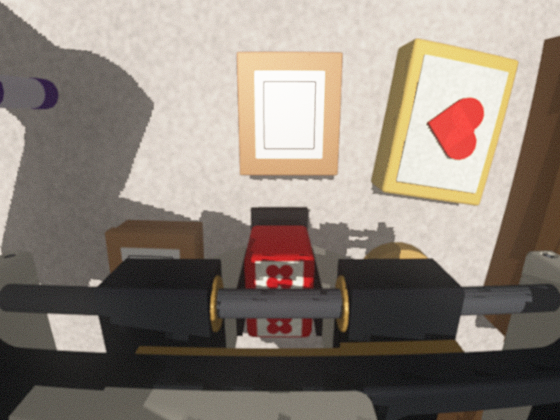

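The label is centred at about (289,114), the foot's far edge runs (251..308, 208), and nothing is in the way.

```bash
python3 - <<'E'
from h import *
c=load('w4'); g=c['color'].astype(int); m=((g.max(2)-g.min(2)<35)&(g.min(2)>150)).astype(np.uint8)
k,l,st,ce=cv2.connectedComponentsWithStats(m); i=l[80,290]; print(st[i])
cn,_=cv2.findContours((l==i).astype(np.uint8),cv2.RETR_EXTERNAL,cv2.CHAIN_APPROX_NONE)
W=toworld(c,np.vstack(cn).reshape(-1,2),45)[:,:2].astype(np.float32); r=cv2.minAreaRect(W); print(r)
M=cv2.moments(cv2.convexHull(W)); print(M['m10']/M['m00'],M['m01']/M['m00'])
F=toworld(c,[(251,208),(308,208)],140.7)[:,:2]; print(F.round(1))
E=np.array(F); d=(F[0]-F[1])/np.linalg.norm(F[0]-F[1])
o=get_obs(); y=o['tcp_rot'][2]-np.pi/2; print('expected foot corners',[(o['tool_pos'][:2]+Ro.from_euler('z',y).apply([sx*17,23,0])[:2]).round(1) for sx in(-1,1)])
E
```

```text
[ 254   70   71   89 6026]
((615.5758056640625, -46.064979553222656), (56.85779571533203, 70.776611328125), 7.725526332855225)
615.6007048085207 -46.03549472322176
[[ 598.3 -101.5]
 [ 631.4  -96.9]]
expected foot corners [array([ 597.7, -102.6]), array([631.3, -98. ])]
```

```bash
python3 -c "
from h import *
print(delta([615.3,-47.2,275],1.706))"
```

```text
([0.0753, 0.008, 0.0713], [0.0012, -0.0024, 0.0017])
```

```bash
python3 -m pendant '[[[0.03,0.003,0],[0.001,-0.002,0.0017],0.02],[[0.06,0.006,0.01],[0.001,-0.002,0.0017],0.02],[[0.0753,0.008,0.03],[0.001,-0.002,0.0017],0.02],[[0.0753,0.008,0.055],[0.001,-0.002,0.0017],0.02],[[0.0753,0.008,0.0713],[0.001,-0.002,0.0017],0.02],[[0.0753,0.008,0.0713],[0.001,-0.002,0.0017],0.02],[[0.0753,0.008,0.0713],[0.001,-0.002,0.0017],0.02],[[0.0753,0.008,0.0713],[0.001,-0.002,0.0017],0.02]]'; python3 - <<'E'
from h import *
w=snap('wrist','w5'); s=snap('side','s5')
o=get_obs(); print(o['tool_pos'],o['contact_force']); print(delta([615.3,-47.2,258],1.706))
u,v=proj(s,[615,-48,60])[0].astype(int); A=cv2.resize(s['color'][v-60:v+40,u-50:u+50],(400,400),interpolation=cv2.INTER_CUBIC)
B=cv2.resize(w['color'],(400,300)); out=np.zeros((400,800,3),np.uint8); out[:,:400]=A; out[:300,400:]=B; cv2.imwrite('pics/v5.png',out[:,:,::-1])
E
```

```text
time: 7.93
tool_pos: [616.1, -47.9, 277.2]
tcp_rot: [3.138, 0.002, 1.706]
contact_force: [0.2, 0.1, 0.1]
grip_width: 29.7
[616.19875771 -48.4502741  277.59905609] [ 0.23384806  0.15433161 -0.94832931]
([0.0014, -0.0008, 0.0196], [0.0048, 0.0019, -0.0007])
```

View pics/v5.png

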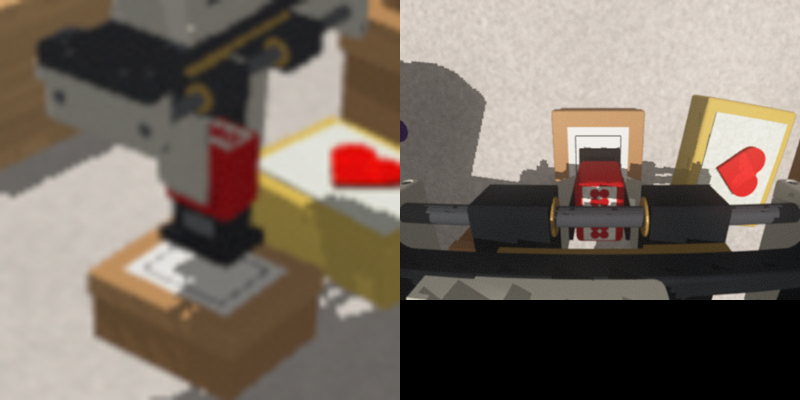

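The stamp is upright over the outline. I'll descend to contact slowly.

```bash
python3 -m pendant '[[[0.001,-0.0007,0.006],[0.003,0.002,0],0.02],[[0.001,-0.0007,0.012],[0.003,0.002,0],0.02],[[0.001,-0.0007,0.016],[0.003,0.002,0],0.02],[[0.001,-0.0007,0.0175],[0.003,0.002,0],0.02],[[0.001,-0.0007,0.0185],[0.003,0.002,0],0.02],[[0.001,-0.0007,0.0185],[0.003,0.002,0],0.02],[[0.001,-0.0007,0.0185],[0.003,0.002,0],0.02]]'; python3 - <<'E'
from h import *
w=snap('wrist','w6'); s=snap('side','s6')
o=get_obs(); print(o['tool_pos'],o['tcp_rot'],o['contact_force'])
A=cv2.resize(w['color'][60:260,190:390],(400,400),interpolation=cv2.INTER_CUBIC)
u,v=proj(s,[615,-48,60])[0].astype(int); B=cv2.resize(s['color'][v-40:v+40,u-40:u+40],(400,400),interpolation=cv2.INTER_CUBIC); cv2.imwrite('pics/v6.png',np.hstack([A,B])[:,:,::-1])
E
```

```text
time: 8.62
tool_pos: [615.0, -47.8, 257.9]
tcp_rot: [-3.141, -0.001, 1.705]
contact_force: [-2.5, 0.5, 4.9]
grip_width: 29.6
[615.00109645 -47.74953932 257.85679221] [-3.14088752e+00 -8.05522325e-04  1.70506521e+00] [-2.48435599 -0.04716917  4.02638595]
```

View pics/v6.png

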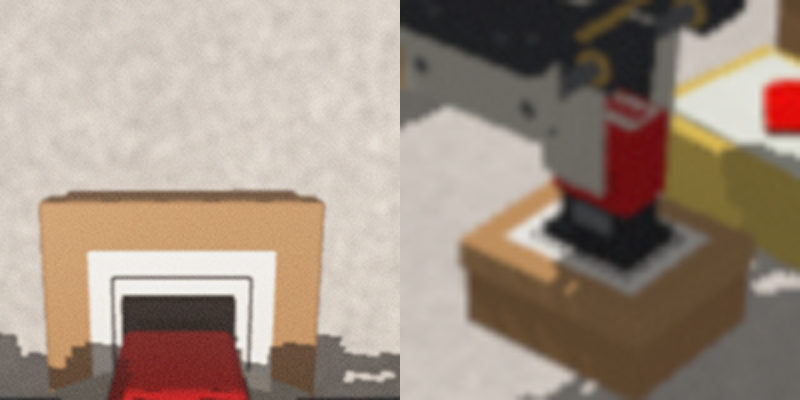

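```bash
python3 - <<'E'
from h import *
c=load('w6'); W=toworld(c,[(251,208),(307.5,208),(246.5,198.5),(315.5,198.5)],45)[:,:2]
print(W.round(1).tolist()); R=Ro.from_euler('z',-0.1353)
L=R.apply(np.c_[W,[0]*4])[:,:2]; print(L.round(1).tolist()); print('foot-outline mid',(L[:2].mean(0)-[0,23])-(L[2:].mean(0)-[0,27]), 'widths',L[1,0]-L[0,0],L[3,0]-L[2,0])
E
```

```text
[[595.0, -28.2], [629.2, -23.6], [591.7, -22.6], [633.1, -17.0]]
[[585.8, -108.2], [620.3, -108.2], [583.2, -102.2], [625.0, -102.3]]
foot-outline mid [-1.06560798 -1.97843741] widths 34.474584438308284 41.76610003554367
```

The foot is 1.1 mm and 2.0 mm off the outline's centre. I'll lift slightly, correct that, set it down again and start to press.

```bash
python3 -m pendant '[[[0,0,-0.005],[0,0,0],0.02],[[0.002,0.001,-0.005],[0,0,0],0.02],[[0.002,0.001,-0.005],[0,0,0],0.02],[[0.002,0.001,-0.001],[0,0,0],0.02],[[0.002,0.001,0.002],[0,0,0],0.02],[[0.002,0.001,0.005],[0,0,0],0.02],[[0.002,0.001,0.009],[0,0,0],0.02],[[0.002,0.001,0.012],[0,0,0],0.02],[[0.002,0.001,0.014],[0,0,0],0.02],[[0.002,0.001,0.014],[0,0,0],0.02]]'
```

```text
time: 9.55
tool_pos: [616.0, -45.5, 244.2]
tcp_rot: [3.141, -0.001, 1.705]
contact_force: [-1.6, 0.5, 10.6]
grip_width: 30.0
```

```bash
python3 -m pendant '[[[0,0,0.001],[0,0,0],0.02],[[0,0,0.002],[0,0,0],0.02],[[0,0,0.003],[0,0,0],0.02],[[0,0,0.003],[0,0,0],0.02],[[0,0,0.003],[0,0,0],0.02]]'; python3 -m pendant '[[[0,0,0.0007],[0,0,0],0.02],[[0,0,0.0007],[0,0,0],0.02],[[0,0,0.0007],[0,0,0],0.02]]';
```

```text
time: 9.97
tool_pos: [616.0, -45.5, 241.7]
tcp_rot: [3.141, -0.001, 1.705]
contact_force: [-2.6, 0.2, 11.0]
grip_width: 30.2
time: 10.22
tool_pos: [616.0, -45.5, 241.1]
tcp_rot: [3.141, -0.001, 1.705]
contact_force: [-3.0, 1.2, 11.3]
grip_width: 30.0
```

```bash
python3 -m pendant '[[[0,0,0.0007],[0,0,0],0.02],[[0,0,0.0007],[0,0,0],0.02],[[0,0,0.0007],[0,0,0],0.02]]'; python3 -m pendant '[[[0,0,0.0007],[0,0,0],0.02],[[0,0,0.0007],[0,0,0],0.02],[[0,0,0.0007],[0,0,0],0.02]]'
```

```text
time: 10.47
tool_pos: [616.0, -45.5, 240.4]
tcp_rot: [3.141, -0.001, 1.705]
contact_force: [-2.4, 1.2, 12.0]
grip_width: 30.0
time: 10.72
tool_pos: [615.9, -45.5, 240.4]
tcp_rot: [3.14, -0.0, 1.705]
contact_force: [-3.7, 1.2, 15.8]
grip_width: 29.8
```

```bash
python3 -m pendant '[[[0,0,0.0006],[0,0,0],0.02],[[0,0,0.0006],[0,0,0],0.02],[[0,0,0.0006],[0,0,0],0.02]]'; python3 -m pendant '[[[0,0,0.0005],[0,0,0],0.02],[[0,0,0.0005],[0,0,0],0.02],[[0,0,0.0005],[0,0,0],0.02]]'
```

```text
time: 10.97
tool_pos: [615.9, -45.5, 240.3]
tcp_rot: [3.14, -0.0, 1.705]
contact_force: [-5.6, 1.2, 18.3]
grip_width: 29.4
time: 11.22
tool_pos: [615.9, -45.4, 240.3]
tcp_rot: [3.14, -0.0, 1.705]
contact_force: [-6.8, 1.4, 22.0]
grip_width: 29.8
```

```bash
python3 -m pendant '[[[0,0,0.0005],[0,0,0],0.02],[[0,0,0.0005],[0,0,0],0.02],[[0,0,0.0005],[0,0,0],0.02],[[0,0,0.0005],[0,0,0],0.02],[[0,0,0.0005],[0,0,0],0.02],[[0,0,0.0005],[0,0,0],0.02]]'; python3 - <<'E'
from h import *
w=snap('wrist','w7'); s=snap('side','s7')
o=get_obs(); print(o['time'],o['tool_pos'],o['contact_force'],o['grip_width'])
A=cv2.resize(w['color'][60:260,190:390],(400,400),interpolation=cv2.INTER_CUBIC)
u,v=proj(s,[615,-48,60])[0].astype(int); B=cv2.resize(s['color'][v-40:v+40,u-40:u+40],(400,400),interpolation=cv2.INTER_CUBIC); cv2.imwrite('pics/v7.png',np.hstack([A,B])[:,:,::-1])
E
```

```text
time: 11.72
tool_pos: [615.8, -45.4, 240.3]
tcp_rot: [3.14, -0.0, 1.705]
contact_force: [-7.5, 1.7, 25.0]
grip_width: 29.9
11.8167 [615.82813863 -45.41774504 240.25032311] [-8.28167958  2.10368526 24.96681985] 29.795654534856197
```

View pics/v7.png

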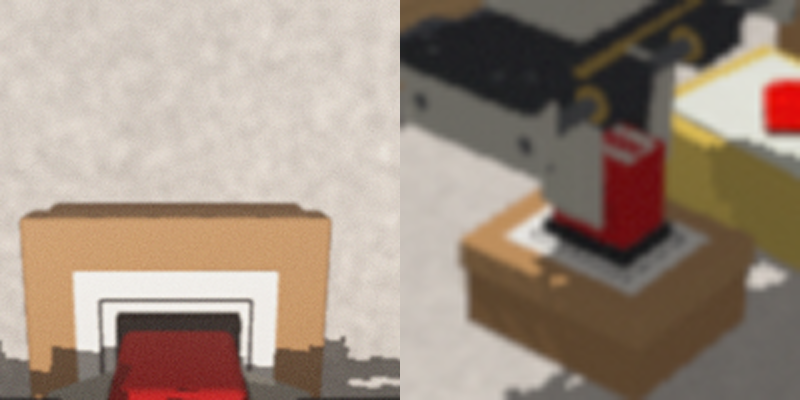

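The cap sits on the foot and the foot stands inside the outline, with even gaps (left 18 px, right 12 px at about 3.6 px/mm). The force holds at 25 N, so I'm handing in.

```bash
python3 -c "
from h import *
c=load('w7'); W=toworld(c,[(190+117/2,60+313/2),(190+240/2,60+313/2),(190+100/2,60+299/2),(190+252/2,60+299/2)],45)
L=Ro.from_euler('z',-0.1353).apply(W)[:,:2]; print((L[:2].mean(0)-[0,23])-(L[2:].mean(0)-[0,27]))
o=get_obs(); print(o['time'],o['contact_force']); close_job()"
```

```text
[ 0.69179501 -0.07552945]
11.8167 [-8.28167958  2.10368526 24.96681985]
the job is handed in; nothing more can be done
```

The job is handed in, at 11.8 s on the robot's clock. The red stamp stands on the blank label with its cap pressed to the stop, and the gripper is still holding it down.

I pulled the drawer open about 150 mm by its handle and gripped the stamp by its red cap. Its foot then rose to about 139 mm above the table. I set it down in the outline, lifted it once to correct a 2 mm offset, and pressed the cap down.

Last checks before handing in:
- **Position:** the foot was about 0.7 mm from the outline's centre by the wrist camera. The stamp was upright and its direction matched the label's to within about 1°.
- **Cap:** the last picture shows its lower edge on the foot. The last pressing steps raised the force without moving the tool, which also means the cap is at its stop.
- **Force:** 25 N downwards, against the 13.5 to 60 N allowed. A steady sideways force of about 8 N was also present; it moved nothing I could see.
- **Other things:** the arm's path stayed clear of the finished boxes and the other things on the table. I did not measure their positions again at the end.

The top and wrist cameras disagreed by about 2 mm on the label's position. I settled this by measuring the foot against the outline in the same picture.

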